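# Gauge a brass tube and show its spout to the inspection camera

## Task

Take the gauge with the tall cylinder-shaped head out of the dark stand and push its rod down into the mouth of the tall spouted brass tube standing in the work block, fully home so that the head sits on the rim; then lift the tube, with the gauge in it, out of the block. Present it in the air to the inspection camera with the spout's tip at the camera's focus point, 100 mm straight in front of the lens on its sloping line of sight, the spout pointing squarely into the lens and the tube's mouth uppermost, leaning back square to that line of sight and not rolled sideways; finish holding it still there in the gripper. Do not touch the camera or its stand, and leave the other things on the bench where they are.

Things in the scene. Friction and masses are not known exactly. Their poses are not given: they have to be found in the camera images.
- gauge: Steel gauge, about 70 g, the only pin with a plain upright cylinder head: 17 mm diameter, 24 mm high, with fine rings. Below it a rod 9 mm thick, 55 mm long, its last 7 mm tapering to 5 mm. Origin on the axis at the head's underside (shoulder); z up through the head. It starts in any of the stand's three holes, the shoulder resting on the stand's top: only the head can be gripped.
- gauge_tip (a point): Centre of the lower end of the gauge's rod, 55 mm below the shoulder.
- gauge_stand: Fixed dark wooden block 60 (x) by 170 (y) by 65 mm high, origin at the centre of its underside. Three through holes of 12 mm in a row along its y, at -55, 0 and +55 mm, hold the gauge and two other pins.
- tube: Tall brass tube, upright, about 170 g: outside 21 mm, bore 13 mm right through, 90 mm long. A thin spout (8 mm, lip 12 mm) juts from its side 38 mm above the foot, to 30 mm from the axis. Origin at the foot's centre; z to the mouth, x along the spout. It starts loose, lowest 28 mm in either hole of the work block, spout within 60 degrees of the block's x.
- tube_mouth (a point): Centre of the tube's upper rim, 90 mm above its foot. With the gauge home, its head stands 24 mm above this rim and may shift up to 2 mm sideways.
- spout_tip (a point): Centre of the spout's outer end, at (30, 0, 38) mm in the tube's frame.
- spout_root (a point): Point on the tube's axis at the spout's height, (0, 0, 38) mm in the tube's frame.
- work_block: Fixed medium-brown wooden block 80 (x) by 130 (y) by 40 mm high, origin at the centre of its underside. Two upright 23 mm holes, 28 mm deep, at y -35 and +35 mm, hold the tall tube and the short plain tube.
- camera: Fixed grey camera 55 x 50 x 46 mm, black lens barrel 38 mm diameter, looking down at 24 degrees (0.42 rad); place, height and heading vary. The lens looks along -x, y is level, z up and square to the sight line. Lens face at x = -9 mm, focus at x = -109 mm. In the right presentation the tube's x (spout) is along this +x and the tube's z along this z.
- lens (a point): Centre of the lens's front face.
- focus (a point): The focus point in the air, 100 mm straight in front of the lens (axes as the camera's). The spout's tip belongs here.
- cam_stand: Fixed camera stand: dark steel foot plate 110 by 110 by 14 mm and a 16 mm post, 340 mm high, behind the camera (foot plate centre 30 mm, post 50 mm along the stand's x). Origin on the table straight below the camera's origin.
- cam_clamp: Fixed aluminium clamp, 34 mm cube, that carries the camera on the post; origin the same point as the camera's origin, the cube 50 mm behind it along x.
- disc_pin: Bystander in the gauge stand: steel pin with a flat disc head, 28 mm diameter and 8 mm high. Origin at the underside of its head.
- cone_pin: Bystander in the gauge stand: steel pin with a cone head, 24 mm wide below, 22 mm high. Origin at the underside of its head.
- short_tube: Bystander in the work block: plain brass tube without a spout, 21 mm diameter, 55 mm long. Origin at its foot.
- oil_bottle: Bystander: clear bottle with black cap, 54 mm diameter, 120 mm high, upright. Origin at its underside.
- jar: Bystander: glass jar with steel lid, 64 mm diameter, 70 mm high, upright. Origin at its underside.
- mallet: Bystander: brass-headed hammer with wooden handle, 240 mm long, lying. Origin under its middle.
- driver: Bystander: screwdriver with wooden handle, 190 mm long, lying. Origin under its middle.
- solder_reel: Bystander: bare steel reel, 52 mm diameter, 30 mm high, standing flat. Origin at its underside.

How it is judged:
By the outcome, as a careful person would: the job done as asked, in the order asked, and still so for the second after the job is handed in, while the arm keeps its last pose, push and grip.
It also fails if it takes over 64 s, if anything falls off the work surface, if the arm or the gripper's body presses on something with over 40 N, if the wrist force passes 120 N, or if a joint passes its speed limit or range.

## Robot

A 6-joint arm with a two-finger parallel gripper is mounted at the origin on the work surface. World frame = base frame: x ahead of the robot, y to its left, z up, the work surface at z = 0. Lengths are in m, angles in degrees, forces in N, time in s.
With the tool pointing down it reaches from about 0.3 to 0.875 m from the base axis. Payload 6.4 kg.
Tool frame: the origin (TCP) lies on the mounting face of the last link; the fingertips stand 166 mm ahead of it and the grasp point (between the pads) lies 147 mm ahead of it; z points along the fingers, y is the line along which they close (so a half turn about z gives the same grasp; the last joint's range is limited). The gripper opens to 88 mm and grips with 3 to 60 N. Pads are 18 mm wide; open, the fingers measure 123 mm over their backs; the gripper's body (75 mm by 187 mm) begins 45 mm behind the grasp point.
Start: joints at [-80.002, 10.359, 92.074, -0, 77.567, -11.82], TCP at [0.214, -0.534, 0.405] pointing down, gripper open.
Joint ranges: [-171.53, 171.53], [-51.25, 118.39], [17.06, 147.69], [-65.23, 245.23], [0, 150.52], [-178.68, 178.68]. Speed limits (degrees/s): [147.25, 147.25, 172.46, 180, 180, 180].

## Interface

Orientations are given as [roll, pitch, yaw] about the fixed x, y, z axes, in that order (R = Rz(yaw) Ry(pitch) Rx(roll)).
In Python, from workcell import get_state, read_camera, job_done gives the robot as it stands.
- The arm moves only by the shell command python3 -m pendant 'ROWS'. ROWS is text: rows parted by semicolons, each of 7 numbers parted by spaces: the shift along the tool's x, y, z in units of 30 mm (1.0 is 30 mm), then the turn, a rotation vector about the tool's x, y, z in units of 6 degrees (1.0 is 6 degrees), then the finger opening in mm, from 0 to 88.1. A call has exactly 8 rows; each row is the pose to reach, as a shift and turn from the pose commanded when the call began, along the tool's axes at that moment; what a row does not reach only later rows make up. A row lasts 1/12 s, in which the tool goes at most 41.7 mm and 7.16 degrees, less where a joint would pass 70% of its speed; a pose out of reach is approached as far as the arm can. A call with a gripper value outside its range is refused whole. The fingers move at their own pace and stop on an object; the grip force is fixed at half the most. Time passes only in rows, so rows that repeat a pose let the fingers close, or fill a call up. It gives the time, the measured TCP pose, the force, the opening and the grip force at its end, in the units of the state.
- get_state(): the state, without advancing time (a new reading comes with each control period).
- read_camera(name): name is "scene" or "top" or "wrist"; returns a dict with "color" (420x560x3 uint8, red, green, blue), "range_z" (420x560 float32, m along the optical axis (not along the pixel's ray), 0 where there is no reading), "fov_y" (degrees; the focal length in pixels is half the picture's height over the tangent of half this angle, whatever the lens; pixels are square), "cx", "cy" (the principal point, pixels), "k1" (the pictures are not rectified: a ray, as slopes to the right and down, at radius r is drawn at 1 + k1 r^2 times it, then the intrinsics apply), "R" (3x3) and "t" (3): a world point X has camera coordinates R X + t. Camera axes: x right, y down, z forward; pixel columns grow to the right and rows downward; lengths in m; the calibration is good to about 2 mm. A picture is of the moment at which its call begins.
- job_done(): hands the job in; it is judged then, once.
The state is a dict: "t": time; "joints": joint angles; "joint_velocities": joint speeds; "joint_torque": joint torques, N m; "position": TCP position; "eef_rot": TCP orientation; "wrist_force": force on the tool from outside, world axes, zero at the start; "torque": the same for the moment, N m; "gripper_width": finger opening in m; "grip_force": force on a finger pad.
Only numpy, scipy, OpenCV 4.12 (cv2) and the standard library are available. Lean on these libraries where they do the work, as an engineer would, in place of code of your own. Each camera call takes 0.05 s, during which the arm holds its last target. There are 200 camera calls.

## Working session

There is one attempt and no reset: what is moved stays moved. The work goes in short steps, Python scripts to look and compute and a shell command to move; the robot and the scene stay as the last step left them, time stands still between calls to the robot, and variables do not carry over. Pictures are saved under pics/ and viewed, at most 10 in all, crops included, and the job is handed in when it is done.

```bash
ls; mkdir -p pics; cat > h.py <<'E'
import numpy as np, cv2
from scipy.spatial.transform import Rotation as Ro
from workcell import get_state, read_camera
def K(c):
    f=c["color"].shape[0]/2/np.tan(np.radians(c["fov_y"])/2)
    return np.array([[f,0,c["cx"]],[0,f,c["cy"]],[0,0,1]]),np.array([c["k1"],0,0,0,0.])
def rays(c,uv):
    k,d=K(c); p=cv2.undistortPoints(np.array(uv,float).reshape(-1,1,2),k,d).reshape(-1,2)
    return np.c_[p,np.ones(len(p))]
def cam(c): return np.array(c["R"]),np.array(c["t"])
def plane(c,uv,z):
    R,t=cam(c); o=-R.T@t; d=rays(c,uv)@R
    return o+d*((z-o[2])/d[:,2])[:,None]
def cloud(c):
    h,w=c["range_z"].shape; v,u=np.mgrid[:h,:w]
    r=rays(c,np.c_[u.ravel(),v.ravel()])*c["range_z"].reshape(-1,1)
    R,t=cam(c); return ((r-t)@R).reshape(h,w,3)
def proj(c,X):
    k,d=K(c);R,t=cam(c); return cv2.projectPoints(np.array(X,float).reshape(-1,3),cv2.Rodrigues(R)[0],t,k,d)[0].reshape(-1,2)
E
python3 - <<'E'
from h import *
import pickle
d={n:read_camera(n) for n in("scene","top","wrist")}
pickle.dump(d,open("c0.pkl","wb"))
for n,c in d.items():
    print(n,c["fov_y"],c["cx"],c["cy"],c["k1"],-np.array(c["R"]).T@c["t"],np.array(c["R"])[2], (c["range_z"]>0).mean())
    if n!="wrist": cv2.imwrite(f"pics/{n}0.png",cv2.resize(c["color"][:,:,::-1],(800,600),interpolation=cv2.INTER_CUBIC))
print(get_state())
E
```

```text
pics
scene 47.758896697659274 276.16277646054016 209.66358282384286 -0.1359012130925912 [ 1.39674031 -0.24359379  1.01099143] [-0.68508313  0.18296537 -0.70511331] 0.9960289115646258
top 45.35340006335059 278.37756036403465 206.26134330268118 0.04062633279815982 [ 0.50777555 -0.05169003  1.40107249] [ 0.06714908 -0.00551405 -0.99772772] 0.9962117346938776
wrist 67.55803878862059 280.1998079443046 203.63282579081465 -0.030330170662864038 [ 0.28313588 -0.5060548   0.38530294] [-0.26898614 -0.10561176 -0.95733621] 0.9961011904761905
{'t': 0.15, 'joints': array([-8.00024033e+01,  1.03936413e+01,  9.21143369e+01,  7.29690182e-04,
        7.75663867e+01, -1.18209466e+01]), 'joint_velocities': array([ 0.00271152, -0.09666635, -0.21071219, -0.04025574,  0.02452866,
        0.00937843]), 'joint_torque': array([-6.54624728e-04, -4.34227717e+01, -3.42171156e+01,  7.01240986e-02,
        3.56439839e-02, -7.47588410e-05]), 'position': array([ 0.21369089, -0.53364357,  0.40403706]), 'eef_rot': array([-1.79927358e+02, -1.59312061e-02,  2.18183756e+01]), 'wrist_force': array([-0.47105536, -0.33902462, -0.28081939]), 'torque': array([ 0.04373859, -0.03586685,  0.01079294]), 'grip_force': 0.0, 'gripper_width': 0.08849546988217777}
```

View pics/scene0.png

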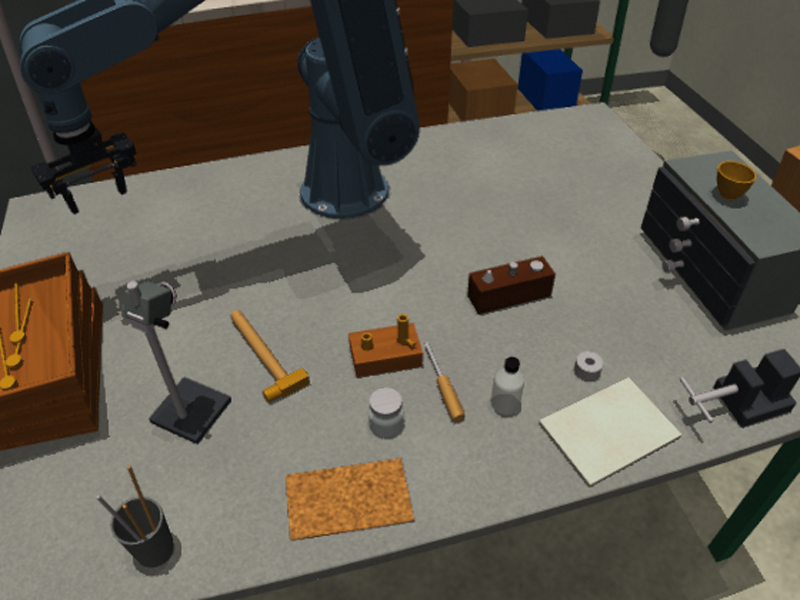

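View pics/top0.png

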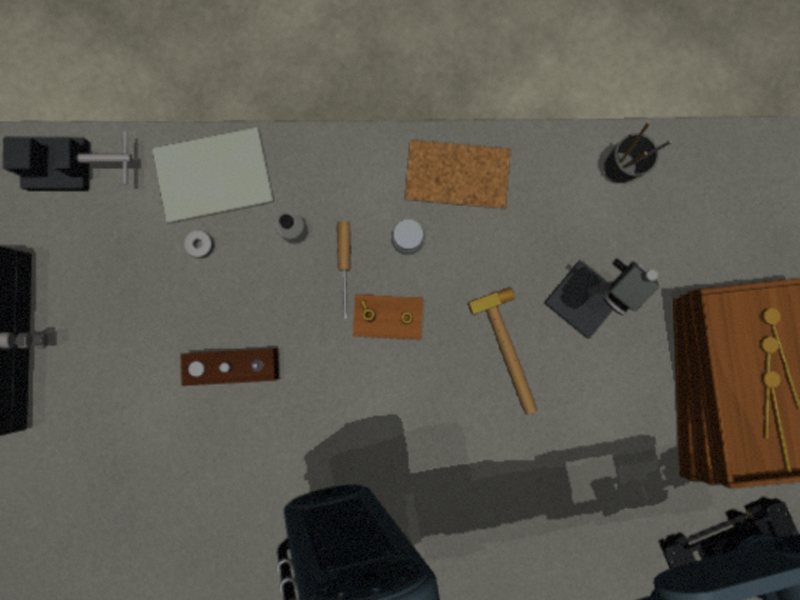

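The gauge is the middle pin of the stand (top view about (224,367), with the disc at (196,369) and the cone at (257,366)). The tall tube is at (368,315) with its spout pointing up-image, which is +x. The short tube is at (407,318). The camera is at (630,288), with its lens facing −x/+y.

```bash
python3 - <<'E'
from h import *
import pickle
d=pickle.load(open("c0.pkl","rb"))
s=0.7
roi={"stand":((175,340),(285,392)),"block":((348,285),(430,345)),"cam":((540,250),(670,345))}
def fitc(p):
    A=np.c_[2*p,np.ones(len(p))]; x=np.linalg.lstsq(A,(p**2).sum(1),rcond=None)[0]; return x[:2]
# top cam: rough locations
c=d["top"];P=cloud(c)
def box(n):
    (a,b),(e,f)=roi[n]; return P[int(b*s):int(f*s),int(a*s):int(e*s)].reshape(-1,3)
for n,zt in(("stand",.065),("block",.040)):
    q=box(n); m=abs(q[:,2]-zt)<.006; r=cv2.minAreaRect((q[m,:2]*1000).astype(np.float32)); print(n,m.sum(),r,"z",np.median(q[m,2]), "table",np.median(q[q[:,2]<.02,2]))
q=box("stand"); hi=q[q[:,2]>.0715]
from scipy.cluster.hierarchy import fclusterdata
for n,thr in(("stand",.0705),("block",.05)):
    q=box(n);hi=q[q[:,2]>thr];l=fclusterdata(hi[:,:2],.008,criterion="distance",method="single")
    for k in set(l):
        g=hi[l==k]
        if len(g)>5: print(n,len(g),g.mean(0),g.min(0),g.max(0))
for n in("scene","top"):
    P2=cloud(d[n]).reshape(-1,3)
    m=(P2[:,2]>.15)&(P2[:,0]>.4)&(P2[:,0]<.75)&(P2[:,1]>-.55)&(P2[:,1]<-.2); g=P2[m]; print(n,len(g),g.mean(0),g.min(0),g.max(0))
    m=(P2[:,2]>.007)&(P2[:,2]<.022)&(P2[:,0]>.4)&(P2[:,0]<.75)&(P2[:,1]>-.5)&(P2[:,1]<-.2); 
    col=d[n]["color"].reshape(-1,3).max(1)<90; g=P2[m&col]
    print("plate",cv2.minAreaRect((g[:,:2]*1000).astype(np.float32)))
# upsampled crops
big=[]
for n,(x0,y0,x1,y1) in(("top",(120,235,200,275)),("top",(240,195,305,245)),("top",(380,175,470,240)),("scene",(80,185,180,315))):
    im=d[n]["color"][y0:y1,x0:x1,::-1]; k=min(400/im.shape[1],300/im.shape[0]); im=cv2.resize(im,None,fx=k,fy=k,interpolation=cv2.INTER_CUBIC)
    print(n,x0,y0,k); z=np.zeros((300,400,3),np.uint8); z[:im.shape[0],:im.shape[1]]=im[:300,:400]; big.append(z)
cv2.imwrite("pics/crop1.png",np.vstack([np.hstack(big[:2]),np.hstack(big[2:])]))
E
```

```text
stand 1309 ((467.3927917480469, 257.76861572265625), (59.697845458984375, 173.52224731445312), 2.4748594760894775) z 0.06540243631588422 table 0.0002888649554270579
block 1227 ((557.868896484375, -39.552337646484375), (129.95599365234375, 80.09130096435547), 86.52375030517578) z 0.039993846382554356 table 0.0004120839839684854
stand 14 [ 0.50777555 -0.05169003  1.40107249] [ 0.50777555 -0.05169003  1.40107249] [ 0.50777555 -0.05169003  1.40107249]
stand 77 [0.46493599 0.31277596 0.07407911] [0.45172155 0.29940742 0.07050377] [0.48021107 0.32804944 0.080064  ]
stand 47 [0.46974364 0.20005625 0.07878723] [0.46078099 0.1849467  0.07054132] [0.47905522 0.21116632 0.09025421]
stand 45 [0.46676291 0.25406294 0.08660157] [0.44817049 0.24464934 0.07092848] [0.47494593 0.26405249 0.09547305]
block 66 [ 0.56660152 -0.00193121  0.07999282] [ 0.54994128 -0.01507085  0.05002665] [0.58896177 0.01162378 0.10669483]
block 8 [ 0.50777555 -0.05169003  1.40107249] [ 0.50777555 -0.05169003  1.40107249] [ 0.50777555 -0.05169003  1.40107249]
block 31 [ 0.55506691 -0.07430862  0.06607411] [ 0.54522141 -0.08428763  0.05696261] [ 0.56365989 -0.06561948  0.07193913]
scene 1240 [ 0.60820843 -0.42297768  0.28060143] [ 0.55365017 -0.46326768  0.15016312] [ 0.64065768 -0.38329326  0.34219428]
plate ((574.834228515625, -361.6142883300781), (202.24459838867188, 251.7230682373047), 32.84771728515625)
top 965 [ 0.59013723 -0.41352721  0.30266514] [ 0.54953597 -0.45971401  0.15160998] [ 0.63708994 -0.38071398  0.34464703]
plate ((559.1793212890625, -337.96417236328125), (180.92510986328125, 274.07177734375), 39.18036651611328)
top 120 235 5.0
top 240 195 6.0
top 380 175 4.444444444444445
scene 80 185 2.3076923076923075
```

View pics/crop1.png

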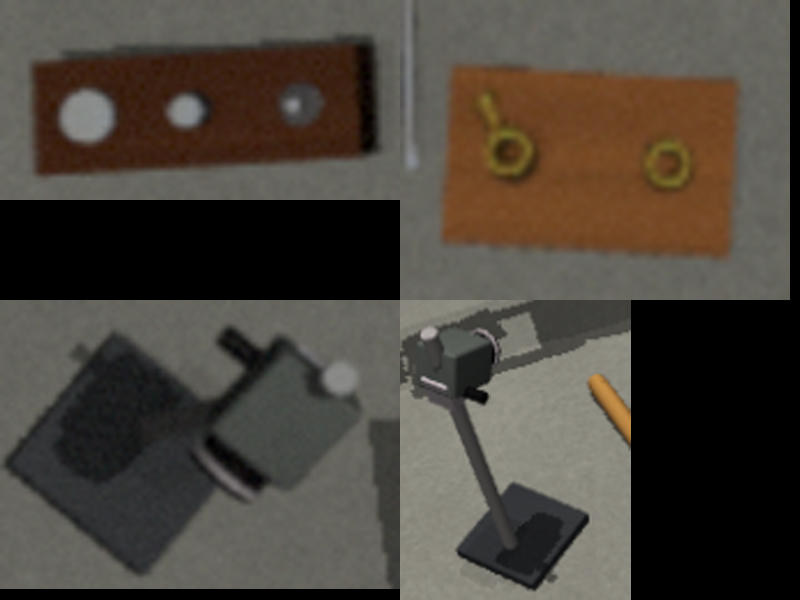

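```bash
python3 - <<'E'
from h import *
import pickle
d=pickle.load(open("c0.pkl","rb"))
T=d["top"];S=d["scene"]
def sub(c,uv,w=3):
    g=cv2.cvtColor(c["color"],cv2.COLOR_RGB2GRAY); p=np.array(uv,np.float32).reshape(-1,1,2)
    return cv2.cornerSubPix(g,p,(w,w),(-1,-1),(3,50,.01)).reshape(-1,2)
tc=np.array([(115,32),(5,165),(140,275)])/4.4444+(380,175)
sc=np.array([(115,183),(190,217),(135,290),(58,252)])/2.3077+(80,185)
print("top plate",plane(T,tc,.014).round(4)[:,:2].tolist(),plane(T,sub(T,tc),.014).round(4)[:,:2].tolist())
print("scene plate",plane(S,sc,.014).round(4)[:,:2].tolist(),plane(S,sub(S,sc),.014).round(4)[:,:2].tolist())
# brass / steel masks
def comps(c,m,roi,minA=6):
    x0,y0,x1,y1=roi; mm=np.zeros(m.shape,np.uint8); mm[y0:y1,x0:x1]=m[y0:y1,x0:x1]
    n,l,st,ce=cv2.connectedComponentsWithStats(mm); return [(st[i],ce[i]) for i in range(1,n) if st[i][4]>=minA]
hsv=lambda c: cv2.cvtColor(c["color"],cv2.COLOR_RGB2HSV)
h=hsv(T); steel=(h[...,1]<90)&(h[...,2]>90)
for st,ce in comps(T,steel,(128,245,192,270)): print("steel",st,ce,plane(T,[ce],.089),plane(T,[ce],.073))
brass=(h[...,0]>20)&(h[...,0]<40)&(h[...,1]>110)&(h[...,2]>60)
for st,ce in comps(T,brass,(245,200,300,240)): print("brass",st,ce)
print("mouth",plane(T,[(258.3,220.5)],.102),"tip",plane(T,[(254.3,211.7)],.05))
# stand/block rectangles in scene by colour on top faces
for c,n in((T,"T"),(S,"S")):
    P=cloud(c)
    for nm,zt,x,y in(("stand",.065,.467,.258),("block",.04,.558,-.04)):
        q=P.reshape(-1,3); m=(abs(q[:,2]-zt)<.004)&(abs(q[:,0]-x)<.07)&(abs(q[:,1]-y)<.12)
        mask=m.reshape(c["range_z"].shape); vu=np.argwhere(mask)[:,::-1]
        X=plane(c,vu,zt)[:,:2]; print(n,nm,cv2.minAreaRect((X*1000).astype(np.float32)))
x0,y0,x1,y1=240,190,400,270
im=S["color"][y0:y1,x0:x1,::-1]; cv2.imwrite("pics/crop2.png",cv2.resize(im,None,fx=5,fy=5,interpolation=cv2.INTER_CUBIC))
E
```

```text
top plate [[0.6649, -0.4132], [0.5824, -0.343], [0.5136, -0.4247]] [[0.667, -0.4113], [0.5841, -0.3398], [0.5137, -0.4252]]
scene plate [[0.5209, -0.4236], [0.5946, -0.342], [0.6779, -0.4116], [0.6046, -0.4935]] [[0.5165, -0.4283], [0.5913, -0.3433], [0.6772, -0.4132], [0.6015, -0.4976]]
steel [128 245   4   2   8] [129.5 245.5] [[0.49759123 0.3274601  0.089     ]] [[0.49746704 0.33208363 0.073     ]]
steel [132 253  11  11  91] [136.87912088 257.89010989] [[0.4654565 0.3081244 0.089    ]] [[0.46494045 0.31251214 0.073     ]]
steel [153 254   7   6  34] [156.44117647 256.73529412] [[0.46786104 0.25788789 0.089     ]] [[0.4673743  0.26166302 0.073     ]]
steel [177 255   3   3   7] [178.         255.71428571] [[0.46988576 0.2023473  0.089     ]] [[0.46942372 0.20544514 0.073     ]]
steel [147 267  45   3  83] [173.96385542 268.42168675] [[0.43730071 0.21253924 0.089     ]] [[0.43644131 0.21576137 0.073     ]]
brass [255 216   7   8  25] [257.72 219.8 ]
brass [281 218   7   8  23] [284.52173913 221.91304348]
mouth [[ 0.55876756 -0.00664013  0.102     ]] tip [[0.5845963  0.00577705 0.05      ]]
T stand ((467.3721618652344, 257.1907958984375), (59.61636734008789, 172.33863830566406), 2.4168076515197754)
T block ((557.8570556640625, -39.59758758544922), (129.8505401611328, 79.89639282226562), 86.40241241455078)
S stand ((471.44012451171875, 256.027587890625), (67.01385498046875, 171.5643310546875), 2.5993432998657227)
S block ((562.1143798828125, -40.52912139892578), (130.29161071777344, 85.83011627197266), 86.87158203125)
```

View pics/crop2.png

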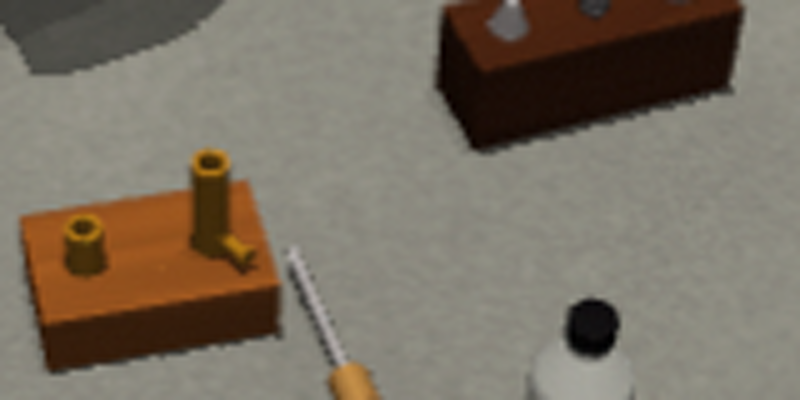

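The scene crop shows the tube mouth at crop (210,160), the spout tip at (243,255) pointing to +x/+y, and the short tube at (85,235). The spout azimuth is about 24° and the camera's +x azimuth about −40°. I'll move over the stand first.

```bash
cat >> h.py <<'E'
def tilt(az,t):  # tool rotation with x along spout (az, raised t deg), pointing down
    return Ro.from_euler("ZY",[az,-t],degrees=True)*Ro.from_euler("x",180,degrees=True)
def go(grasp,R,off=.147):
    s=get_state(); R0=Ro.from_euler("xyz",s["eef_rot"],degrees=True)
    p=np.array(grasp)-R.apply([0,0,off])
    print("shift",(R0.inv().apply(p-s["position"])/.03).round(2),"turn",((R0.inv()*R).as_rotvec(degrees=True)/6).round(2),"tcp",p.round(4))
E
python3 - <<'E'
from h import *
go((.467,.258,.25),tilt(81.8,0))
E
```

```text
shift [ 17.65 -21.36   0.27] turn [ -0.01  -0.01 -10.  ] tcp [0.467 0.258 0.397]
```

```bash
python3 -m pendant '5.9 -7.1 0 0 0 0 60;5.9 -7.1 0 0 0 0 60;5.9 -7.1 0 0 0 0 60;5.9 -7.1 0 0 0 0 60;5.9 -7.1 0 0 0 0 60;5.9 -7.1 0 0 0 0 60;5.9 -7.1 0 0 0 0 60;5.9 -7.1 0 0 0 0 60'
python3 -m pendant '5.9 -7.1 0 0 0 0 40;5.9 -7.1 0 0 0 0 40;5.9 -7.1 0 0 0 0 40;5.9 -7.1 0 0 0 0 40;5.9 -7.1 0 0 0 0 40;5.9 -7.1 0 0 0 0 40;5.9 -7.1 0 0 0 0 40;5.9 -7.1 0 0 0 0 40'
python3 - <<'E'
from h import *
go((.467,.258,.25),tilt(81.8,0))
E
```

```text
t: 0.82
position: [0.2996, -0.2662, 0.4043]
eef_rot: [-179.9, -0.1, 22.1]
wrist_force: [0.7, -1.3, -1.6]
gripper_width: 0.0602
grip_force: 0.0
t: 1.48
position: [0.3848, -0.0034, 0.4048]
eef_rot: [-179.9, -0.1, 22.1]
wrist_force: [-0.8, -0.9, 0.1]
gripper_width: 0.0399
grip_force: 0.0
shift [ 5.82 -7.04  0.27] turn [-0.   -0.01 -9.95] tcp [0.467 0.258 0.397]
```

Now the last stretch, with a pause and a look with the wrist and other cameras.

```bash
python3 -m pendant '5.82 -7.04 .27 0 0 -10 40;5.82 -7.04 .27 0 0 -10 40;5.82 -7.04 .27 0 0 -10 40;5.82 -7.04 .27 0 0 -10 40;5.82 -7.04 .27 0 0 -10 40;5.82 -7.04 .27 0 0 -10 40;5.82 -7.04 .27 0 0 -10 40;5.82 -7.04 .27 0 0 -10 40'
python3 -m pendant '0 0 0 0 0 0 40;0 0 0 0 0 0 40;0 0 0 0 0 0 40;0 0 0 0 0 0 40;0 0 0 0 0 0 40;0 0 0 0 0 0 40;0 0 0 0 0 0 40;0 0 0 0 0 0 40'
python3 - <<'E'
from h import *
import pickle
c=read_camera("wrist"); s=get_state(); pickle.dump((c,s),open("w1.pkl","wb"))
go((.467,.258,.25),tilt(81.8,0))
print(proj(c,[(.467,.258,.089),(.467,.258,.065)]))
R0=Ro.from_euler("xyz",s["eef_rot"],degrees=True);print(s["position"],proj(c,[s["position"]+R0.apply([0,0,.147])]))
cv2.imwrite("pics/w1.png",c["color"][:,:,::-1])
E
```

```text
t: 2.15
position: [0.469, 0.2569, 0.3959]
eef_rot: [-180.0, -0.0, 79.6]
wrist_force: [-0.7, -1.1, 0.1]
gripper_width: 0.0402
grip_force: 0.0
t: 2.82
position: [0.4676, 0.254, 0.3968]
eef_rot: [180.0, -0.0, 79.1]
wrist_force: [-0.4, -0.2, 0.7]
gripper_width: 0.0397
grip_force: 0.0
shift [ 0.13 -0.05 -0.01] turn [ 0.   -0.   -0.45] tcp [0.467 0.258 0.397]
[[278.59611989 186.84935243]
 [278.73674171 181.27265545]]
[0.46763579 0.25405386 0.39674965] [[279.57903033 277.51515998]]
```

View pics/w1.png

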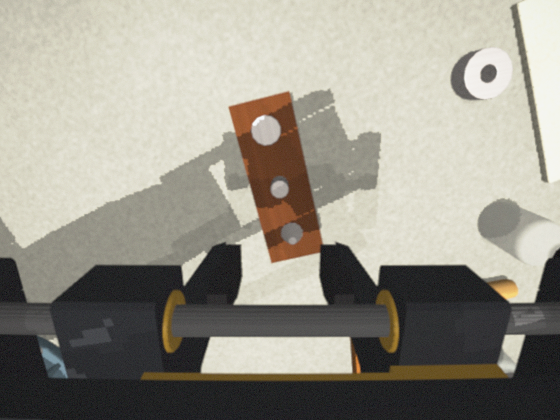

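The wrist view shows the gauge head at about (279,188) between the disc (265,130) and the cone (291,233), within about 1 px of the prediction. I'll refine that by mask and work out the descent.

```bash
python3 - <<'E'
from h import *
import pickle
c,s=pickle.load(open("w1.pkl","rb"))
h=cv2.cvtColor(c["color"],cv2.COLOR_RGB2HSV); m=np.zeros(h.shape[:2],np.uint8)
m[172:204,264:296]=((h[...,1]<70)&(h[...,2]>60))[172:204,264:296]
n,l,st,ce=cv2.connectedComponentsWithStats(m)
for i in range(1,n):
    if st[i][4]>20: print(st[i],ce[i],plane(c,[ce[i]],.087))
go((.467,.258,.13),tilt(79.1,0)); go((.467,.258,.087),tilt(79.1,0))
E
```

```text
[270 176  19  22 332] [279.18072289 186.9246988 ] [[0.4674279  0.25734566 0.087     ]]
shift [ 0.12 -0.05  3.99] turn [ 0. -0. -0.] tcp [0.467 0.258 0.277]
shift [ 0.12 -0.05  5.42] turn [ 0. -0. -0.] tcp [0.467 0.258 0.234]
```

```bash
python3 -m pendant '.12 -.04 1 0 0 0 36;.12 -.04 2 0 0 0 36;.12 -.04 3 0 0 0 36;.12 -.04 4 0 0 0 36;.12 -.04 4.6 0 0 0 36;.12 -.04 5.1 0 0 0 36;.12 -.04 5.4 0 0 0 36;.12 -.04 5.4 0 0 0 36'
python3 - <<'E'
from h import *
go((.4672,.2577,.087),tilt(79.1,0))
E
```

```text
t: 3.53
position: [0.4666, 0.2578, 0.2329]
eef_rot: [-179.9, 0.1, 79.1]
wrist_force: [0.1, -0.0, 0.9]
gripper_width: 0.0361
grip_force: 0.0
shift [ 0.    0.02 -0.04] turn [-0.02  0.01  0.  ] tcp [0.4672 0.2577 0.234 ]
```

Close.

```bash
python3 -m pendant '0 0 0 0 0 0 10;0 0 0 0 0 0 10;0 0 0 0 0 0 10;0 0 0 0 0 0 10;0 0 0 0 0 0 10;0 0 0 0 0 0 10;0 0 0 0 0 0 10;0 0 0 0 0 0 10'
python3 -m pendant '0 0 -.5 0 0 0 10;0 0 -1 0 0 0 10;0 0 -2 0 0 0 10;0 0 -3 0 0 0 10;0 0 -4 0 0 0 10;0 0 -4.6 0 0 0 10;0 0 -4.8 0 0 0 10;0 0 -4.8 0 0 0 10'
python3 - <<'E'
from h import *
import pickle
c=read_camera("wrist");t=read_camera("top");s=read_camera("scene");pickle.dump((c,t,s,get_state()),open("w2.pkl","wb"))
go((.559,-.006,.24),tilt(24,0))
E
```

```text
t: 4.2
position: [0.4677, 0.2582, 0.2358]
eef_rot: [179.9, -0.1, 79.1]
wrist_force: [-1.5, -0.7, 6.1]
gripper_width: 0.0161
grip_force: 30.0
t: 4.87
position: [0.4675, 0.2581, 0.3802]
eef_rot: [179.8, -0.1, 79.1]
wrist_force: [1.0, 0.1, -1.6]
gripper_width: 0.016
grip_force: 30.0
shift [-8.05  4.69 -0.34] turn [-0.02  0.02  9.19] tcp [ 0.559 -0.006  0.387]
```

```bash
python3 -m pendant '-1 .6 -.1 0 0 1.1 10;-2 1.2 -.2 0 0 2.2 10;-3.2 1.9 -.2 0 0 3.4 10;-4.4 2.6 -.2 0 0 4.6 10;-5.6 3.3 -.2 0 0 5.8 10;-6.6 3.9 -.2 0 0 7 10;-7.5 4.4 -.2 0 0 8.1 10;-8.05 4.69 -.2 0 0 9.2 10'
python3 -m pendant '0 0 0 0 0 0 10;0 0 0 0 0 0 10;0 0 0 0 0 0 10;0 0 0 0 0 0 10;0 0 0 0 0 0 10;0 0 0 0 0 0 10;0 0 0 0 0 0 10;0 0 0 0 0 0 10'
python3 - <<'E'
from h import *
import pickle
c=read_camera("wrist");t=read_camera("top");s=read_camera("scene");pickle.dump((c,t,s,get_state()),open("w3.pkl","wb"))
go((.559,-.006,.24),tilt(24,0))
st=get_state();R0=Ro.from_euler("xyz",st["eef_rot"],degrees=True)
tip=st["position"]+R0.apply([0,0,.226]);print(tip)
for n,k in(("w",c),("s",s)): print(n,proj(k,[tip,(.559,-.006,.102),(.5864,.0062,.05)]).round(1).tolist())
a=c["color"][:,:,::-1]; u,v=proj(s,[(.559,-.006,.102)])[0].astype(int)
b=cv2.resize(s["color"][v-50:v+50,u-50:u+50,::-1],(400,400),interpolation=cv2.INTER_CUBIC)
print(u,v)
z=np.zeros((420,800,3),np.uint8); z[:400,:400]=cv2.resize(a[120:280,200:360],(400,400),interpolation=cv2.INTER_CUBIC); z[:400,400:]=b; cv2.imwrite("pics/w3.png",z)
E
```

```text
t: 5.68
position: [0.56, -0.009, 0.3823]
eef_rot: [-179.9, 0.2, 23.4]
wrist_force: [-0.3, -0.5, -0.6]
gripper_width: 0.016
grip_force: 30.0
t: 6.35
position: [0.5596, -0.0052, 0.3848]
eef_rot: [180.0, -0.0, 24.0]
wrist_force: [-0.1, 0.0, -0.9]
gripper_width: 0.0156
grip_force: 30.0
shift [-0.03  0.   -0.08] turn [ 0.   -0.   -0.01] tcp [ 0.559 -0.006  0.387]
[ 0.55971109 -0.00560413  0.15870562]
w [[280.4, 220.2], [280.5, 199.1], [280.4, 156.2]]
s [[281.5, 206.0], [281.4, 221.1], [288.5, 240.6]]
281 221
```

View pics/w3.png

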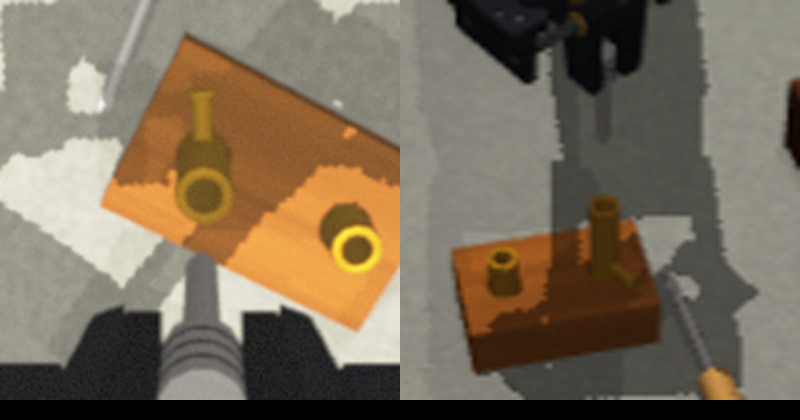

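```bash
python3 - <<'E'
from h import *
import pickle
c,t,s,st=pickle.load(open("w3.pkl","rb"))
print("wrist mouth",plane(c,[(281.3,197.9)],.102),"spout end",plane(c,[((202.+.5)/2.5+199.5,(92+.5)/2.5+119.5)],.052))
print("scene mouth",plane(s,[(281.6,221.9)],.102))
E
```

```text
wrist mouth [[ 0.56025909 -0.00620844  0.102     ]] spout end [[0.58642769 0.00614801 0.052     ]]
scene mouth [[ 0.56185032 -0.00617658  0.102     ]]
```

```bash
python3 -m pendant '0 .02 .5 0 0 0 10;0 .02 1 0 0 0 10;0 .02 1.4 0 0 0 10;0 .02 1.7 0 0 0 10;0 .02 2 0 0 0 10;0 .02 2.3 0 0 0 10;0 .02 2.6 0 0 0 10;0 .02 2.6 0 0 0 10'

```

```text
t: 7.17
position: [0.5593, -0.0062, 0.3045]
eef_rot: [-179.9, 0.1, 23.9]
wrist_force: [-0.4, 0.5, -0.8]
gripper_width: 0.0157
grip_force: 30.0
```

```bash
python3 -m pendant '0 0 .2 0 0 0 10;0 0 .4 0 0 0 10;0 0 .6 0 0 0 10;0 0 .75 0 0 0 10;0 0 .9 0 0 0 10;0 0 1 0 0 0 10;0 0 1.05 0 0 0 10;0 0 1.05 0 0 0 10'
python3 -m pendant '0 0 0 0 0 0 10;0 0 0 0 0 0 10;0 0 .03 0 0 0 10;0 0 .03 0 0 0 10;0 0 .06 0 0 0 10;0 0 .06 0 0 0 10;0 0 .06 0 0 0 10;0 0 .06 0 0 0 10'
```

```text
t: 7.83
position: [0.5598, -0.0063, 0.2747]
eef_rot: [-180.0, 0.0, 23.9]
wrist_force: [-0.2, -0.1, -1.2]
gripper_width: 0.0159
grip_force: 30.0
t: 8.5
position: [0.5599, -0.0063, 0.2733]
eef_rot: [-180.0, 0.0, 23.9]
wrist_force: [0.3, 0.5, -0.4]
gripper_width: 0.0156
grip_force: 30.0
```

No contact yet, so I'll press gently further.

```bash
python3 -m pendant '0 0 .03 0 0 0 10;0 0 .03 0 0 0 10;0 0 .06 0 0 0 10;0 0 .06 0 0 0 10;0 0 .09 0 0 0 10;0 0 .09 0 0 0 10;0 0 .12 0 0 0 10;0 0 .12 0 0 0 10'
```

```text
t: 9.17
position: [0.5614, -0.0066, 0.2726]
eef_rot: [179.8, -0.2, 23.9]
wrist_force: [-1.6, 0.5, 15.2]
gripper_width: 0.0162
grip_force: 30.0
```

Seated, with 15 N at the expected height. I'll release and check.

```bash
python3 -m pendant '0 0 -.12 0 0 0 10;0 0 -.12 0 0 0 10;0 0 -.12 0 0 0 36;0 0 -.12 0 0 0 36;0 0 -.12 0 0 0 36;0 0 -.12 0 0 0 36;0 0 -.12 0 0 0 36;0 0 -.12 0 0 0 36'
python3 - <<'E'
from h import *
import pickle
c=read_camera("wrist");s=read_camera("scene");pickle.dump((c,s,get_state()),open("w4.pkl","wb"))
go((.5602,-.0062,.087),tilt(24,0))
st=get_state();R0=Ro.from_euler("xyz",st["eef_rot"],degrees=True)
z=np.zeros((420,800,3),np.uint8); z[:400,:400]=cv2.resize(c["color"][120:280,200:360,::-1],(400,400),interpolation=cv2.INTER_CUBIC); z[:400,400:]=cv2.resize(s["color"][171:271,231:331,::-1],(400,400),interpolation=cv2.INTER_CUBIC); cv2.imwrite("pics/w4.png",z)
E
```

```text
t: 9.83
position: [0.5599, -0.0063, 0.2731]
eef_rot: [-180.0, 0.0, 23.9]
wrist_force: [0.6, 0.7, 0.0]
gripper_width: 0.0358
grip_force: 0.0
shift [0.01 0.   1.31] turn [-0.    0.   -0.01] tcp [ 0.5602 -0.0062  0.234 ]
```

View pics/w4.png

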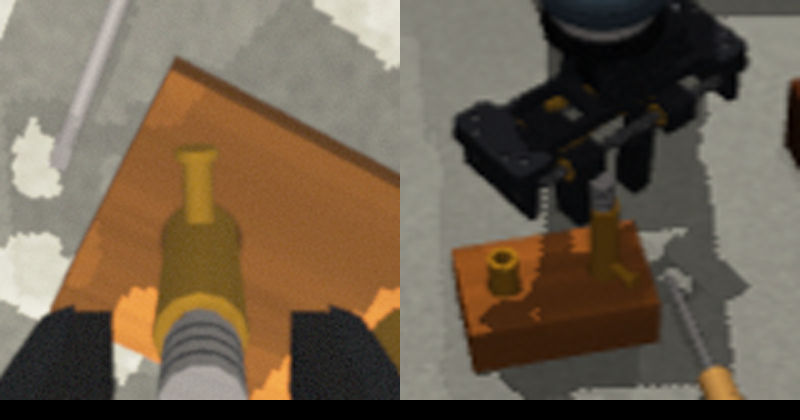

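The wrist crop shows the head sitting on the brass rim at (200,310) and the spout lip at (197,150), nearly along tool x. Next I lower onto the tube and grip it.

```bash
python3 - <<'E'
from h import *
import pickle
c,s,st=pickle.load(open("w4.pkl","rb"))
f=lambda x,y:((x+.5)/2.5+199.5,(y+.5)/2.5+119.5)
a=plane(c,[f(197,148)],.054)[0]; r=plane(c,[f(200,224)],.054)[0]; print(a,r)
for o in((.5602,-.0062),(.5605,-.006),): print(np.degrees(np.arctan2(a[1]-o[1],a[0]-o[0])),np.hypot(a[1]-o[1],a[0]-o[0]))
E
python3 -m pendant '0 0 .2 0 0 0 36;0 0 .4 0 0 0 36;0 0 .6 0 0 0 36;0 0 .8 0 0 0 36;0 0 1 0 0 0 36;0 0 1.2 0 0 0 36;0 0 1.28 0 0 0 36;0 0 1.28 0 0 0 36'
python3 -m pendant '0 0 0 0 0 0 36;0 0 0 0 0 0 10;0 0 0 0 0 0 10;0 0 0 0 0 0 10;0 0 0 0 0 0 10;0 0 0 0 0 0 10;0 0 0 0 0 0 10;0 0 0 0 0 0 10'
```

```text
[0.5877364 0.0070864 0.054    ] [ 0.56902041 -0.00204384  0.054     ]
25.757459702010447 0.030574202798546352
25.663108774875308 0.030217138764137546
t: 10.6
position: [0.5596, -0.0063, 0.2339]
eef_rot: [-179.9, 0.1, 23.9]
wrist_force: [-0.2, -0.1, -0.3]
gripper_width: 0.0362
grip_force: 0.0
t: 11.27
position: [0.5601, -0.0063, 0.2353]
eef_rot: [180.0, -0.0, 23.9]
wrist_force: [-0.3, 1.5, 2.8]
gripper_width: 0.02
grip_force: 29.9
```

```bash
python3 -m pendant '0 0 -.2 0 0 0 10;0 0 -.5 0 0 0 10;0 0 -1 0 0 0 10;0 0 -1.6 0 0 0 10;0 0 -2.3 0 0 0 10;0 0 -3.2 0 0 0 10;0 0 -4 0 0 0 10;0 0 -4.5 0 0 0 10'
cat >> h.py <<'E'
def fin(az,t,foc,hov=0,off=1.7,g=.0383,back=0,roll=0):
    Rc=Ro.from_euler("ZYX",[az,-t,roll],degrees=True)
    p=np.array(foc)+Rc.apply([-.030-back,0,g+hov])
    go(p,Rc*Ro.from_euler("z",-off,degrees=True)*Ro.from_euler("x",180,degrees=True))
E
python3 - <<'E'
from h import *
print(get_state()["position"],get_state()["joints"])
fin(-40.5,24,(.492,-.334,.255),.1)
import pickle
d=pickle.load(open("c0.pkl","rb"))
# cloud in a rough camera frame
az,t=-40.5,24
Rc=Ro.from_euler("ZY",[az,-t],degrees=True); o=np.array([.568,-.399,.30])
for n in("top","scene"):
    P=cloud(d[n]).reshape(-1,3); col=d[n]["color"].reshape(-1,3).astype(float)
    m=(P[:,2]>.24)&(P[:,2]<.345)&(np.linalg.norm(P[:,:2]-o[:2],axis=1)<.08); q=Rc.inv().apply(P[m]-o)
    print(n,m.sum(),np.percentile(q,[2,10,50,90,98],axis=0).round(4).tolist())
    print(np.histogram(q[:,2],bins=np.arange(-.06,.08,.004)))
    # top face plane
    k=np.histogram(q[:,2],bins=np.arange(-.06,.08,.002)); zt=k[1][k[0].argmax()]+.001
    a=q[abs(q[:,2]-zt)<.005]; print(zt,len(a),a.min(0),a.max(0),np.median(a,axis=0))
    print("plane",np.linalg.lstsq(np.c_[a[:,:2],np.ones(len(a))],a[:,2],rcond=None)[0], cv2.minAreaRect((a[:,:2]*1000).astype(np.float32)))
E
```

```text
t: 11.93
position: [0.5601, -0.0064, 0.3731]
eef_rot: [179.9, -0.1, 23.9]
wrist_force: [1.0, -0.5, -3.2]
gripper_width: 0.0196
grip_force: 29.9
[ 0.56012712 -0.00639504  0.37314651] [-1.27907717e+01  1.01530962e+01  9.61044214e+01 -1.19085022e-02
  7.35820551e+01  5.32946419e+01]
shift [-8.56  4.76 -4.35] turn [-2.2   3.58 10.85] tcp [ 0.3829 -0.2408  0.5034]
top 960 [[-0.0162, -0.025, -0.0425], [-0.0074, -0.0191, -0.0322], [0.0275, 0.0034, -0.0036], [0.0541, 0.0233, 0.001], [0.0636, 0.0365, 0.0169]]
(array([  0,   0,   1,   6,  39,  32,  20,  17,   8,  19,  20,  35,  49,
       184, 397,  70,   2,  10,  21,  27,   3,   0,   0,   0,   0,   0,
         0,   0,   0,   0,   0,   0,   0,   0]), array([-6.00000000e-02, -5.60000000e-02, -5.20000000e-02, -4.80000000e-02,
       -4.40000000e-02, -4.00000000e-02, -3.60000000e-02, -3.20000000e-02,
       -2.80000000e-02, -2.40000000e-02, -2.00000000e-02, -1.60000000e-02,
       -1.20000000e-02, -8.00000000e-03, -4.00000000e-03,  5.55111512e-17,
        4.00000000e-03,  8.00000000e-03,  1.20000000e-02,  1.60000000e-02,
        2.00000000e-02,  
[... 1131 characters left out ...]
-02, -8.00000000e-03, -4.00000000e-03,  5.55111512e-17,
        4.00000000e-03,  8.00000000e-03,  1.20000000e-02,  1.60000000e-02,
        2.00000000e-02,  2.40000000e-02,  2.80000000e-02,  3.20000000e-02,
        3.60000000e-02,  4.00000000e-02,  4.40000000e-02,  4.80000000e-02,
        5.20000000e-02,  5.60000000e-02,  6.00000000e-02,  6.40000000e-02,
        6.80000000e-02,  7.20000000e-02,  7.60000000e-02]))
-0.002999999999999948 278 [-0.0132149  -0.02724605 -0.00797874] [0.06602612 0.02422215 0.00178068] [ 0.02860595  0.00439613 -0.00290801]
plane [ 0.00541567 -0.02543594 -0.00344117] ((26.352275848388672, -1.4596576690673828), (79.38337707519531, 51.15911102294922), 0.7834832072257996)
```

```bash
python3 -m pendant '-.8 .4 -.5 -.2 .3 .9 10;-1.6 .8 -1 -.4 .7 1.9 10;-2.4 1.3 -1.5 -.6 1 2.9 10;-3.2 1.8 -2 -.8 1.3 3.9 10;-4 2.2 -2.4 -1 1.6 4.8 10;-4.6 2.5 -2.7 -1.1 1.8 5.4 10;-5 2.8 -2.9 -1.2 1.9 5.8 10;-5 2.8 -2.9 -1.2 1.9 5.8 10'
python3 - <<'E'
from h import *
fin(-40.5,24,(.492,-.335,.231),.1)
import pickle
d=pickle.load(open("c0.pkl","rb"))
T=d["top"];S=d["scene"]
az=-40.5; e=np.array([np.cos(np.radians(az)),np.sin(np.radians(az))])
for c,uv in((T,(456.3,192.3)),(S,(92.6,199.8))):
    p=plane(c,[uv],.34)[0]; print("post top",p,"origin",p[:2]-.05*e)
for c,pl in((T,[(.667,-.4113),(.5137,-.4252)]),(S,[(.5165,-.4283),(.6772,-.4132)]),(S,[(.5913,-.3433),(.6015,-.4976)])):
    print("plate origin",np.mean(pl,0)-.03*e)
Rc=Ro.from_euler("ZY",[az,-24],degrees=True); o=np.array([.568,-.399,.30])
for n in("top","scene"):
    P=cloud(d[n]).reshape(-1,3); q=Rc.inv().apply(P-o)
    a=q[(abs(q[:,2]+.002)<.0035)&(abs(q[:,0]-.02)<.06)&(abs(q[:,1])<.04)]
    print(n,[(lambda b:(len(b),b[:,0].min().round(4),b[:,0].max().round(4)))(a[abs(a[:,1]-y)<.006]) for y in(-.018,-.006,.006,.018)], np.median(a[:,2]))
    b=q[(abs(q[:,0]+.009)<.012)&(abs(q[:,1])<.03)&(q[:,2]>-.055)&(q[:,2]<-.008)]; print("barrel",len(b),b.min(0),b.max(0))
E
```

```text
t: 12.6
position: [0.4555, -0.1456, 0.4589]
eef_rot: [176.4, -13.0, -10.9]
wrist_force: [-0.2, -0.7, -1.9]
gripper_width: 0.0196
grip_force: 29.9
shift [-1.57  3.67 -0.84] turn [-0.96  1.66  5.02] tcp [ 0.3829 -0.2418  0.4794]
post top [ 0.60549649 -0.43374689  0.34      ] origin [ 0.56747619 -0.40127449]
post top [ 0.60935258 -0.43317237  0.34      ] origin [ 0.57133228 -0.40069997]
plate origin [ 0.56753782 -0.39876656]
plate origin [ 0.57403782 -0.40126656]
plate origin [ 0.57358782 -0.40096656]
top [(123, np.float64(0.001), np.float64(0.055)), (132, np.float64(-0.0181), np.float64(0.0529)), (136, np.float64(-0.0176), np.float64(0.0547)), (119, np.float64(-0.0135), np.float64(0.0543))] -0.002520461800756991
barrel 80 [-0.01824778 -0.02374618 -0.03965739] [ 0.00065502  0.02293637 -0.00800573]
scene [(34, np.float64(0.0052), np.float64(0.0538)), (47, np.float64(-0.0121), np.float64(0.0634)), (72, np.float64(-0.0132), np.float64(0.066)), (72, np.float64(0.0016), np.float64(0.0579))] -0.0026476344316523296
barrel 45 [-0.01894094 -0.01433584 -0.04159095] [ 0.00298237  0.02132185 -0.00815272]
```

```bash
python3 -m pendant '-.3 .6 -.2 -.2 .3 .8 10;-.6 1.3 -.4 -.4 .6 1.7 10;-.9 2 -.6 -.5 .9 2.6 10;-1.2 2.7 -.7 -.7 1.2 3.5 10;-1.4 3.2 -.8 -.8 1.5 4.3 10;-1.57 3.6 -.84 -.96 1.66 5 10;-1.57 3.67 -.84 -.96 1.66 5.02 10;-1.57 3.67 -.84 -.96 1.66 5.02 10'
python3 -m pendant '0 0 0 0 0 0 10;0 0 0 0 0 0 10;0 0 0 0 0 0 10;0 0 0 0 0 0 10;0 0 0 0 0 0 10;0 0 0 0 0 0 10;0 0 0 0 0 0 10;0 0 0 0 0 0 10'
python3 - <<'E'
from h import *
import pickle
d={n:read_camera(n) for n in("scene","top","wrist")}; st=get_state(); pickle.dump((d,st),open("w5.pkl","wb"))
print(st["position"],st["joints"]); fin(-40.5,24,(.492,-.335,.231),.1)
Rc=Ro.from_euler("ZY",[-40.5,-24],degrees=True); o=np.array([.5685,-.4015,.2733])
a=np.linspace(0,2*np.pi,40); ring=o+Rc.apply(np.c_[-.009+0*a,.019*np.cos(a),.019*np.sin(a)])
box=o+Rc.apply([(x,y,z) for x in(.009,.064) for y in(-.025,.025) for z in(-.023,.023)])
Rt=Ro.from_euler("xyz",st["eef_rot"],degrees=True)*Ro.from_euler("x",180,degrees=True)*Ro.from_euler("z",1.7,degrees=True)
gp=st["position"]-Rt.apply([0,0,.147]); tube=gp+Rt.apply([(.03,0,-.0383),(0,0,-.0383),(0,0,.0137),(0,0,-.0763)])
out=[]
for n,(x0,y0,x1,y1),k in(("scene",(80,185,180,285),4),("top",(390,160,490,260),4)):
    im=cv2.resize(d[n]["color"][y0:y1,x0:x1,::-1],None,fx=k,fy=k,interpolation=cv2.INTER_CUBIC)
    f=lambda X:((proj(d[n],X)-(x0,y0)+.5)*k-.5).round().astype(int)
    cv2.polylines(im,[f(ring)],True,(0,255,0)); [cv2.circle(im,tuple(map(int,p)),2,(0,0,255),-1) for p in f(box)]; out.append(im)
cv2.imwrite("pics/w5.png",np.hstack(out))
im=d["wrist"]["color"][:,:,::-1].copy(); f=lambda X:proj(d["wrist"],X).round().astype(int)
cv2.polylines(im,[f(ring)],True,(0,255,0)); [cv2.circle(im,tuple(map(int,p)),2,(0,0,255),-1) for p in f(box)]; [cv2.circle(im,tuple(map(int,p)),2,(255,0,255),-1) for p in f(tube)]
cv2.imwrite("pics/w5w.png",cv2.resize(im,(800,600)))
E
```

```text
t: 13.27
position: [0.3846, -0.2405, 0.4771]
eef_rot: [-179.2, -23.7, -42.0]
wrist_force: [0.2, 0.3, -3.3]
gripper_width: 0.0199
grip_force: 29.9
t: 13.93
position: [0.3848, -0.2406, 0.4774]
eef_rot: [-179.2, -23.8, -42.1]
wrist_force: [0.1, -1.1, -3.0]
gripper_width: 0.0196
grip_force: 29.9
[ 0.38473678 -0.24064668  0.47745721] [-48.13955115 -17.1660825  111.20220643   3.62486452  62.43438832
  82.79701514]
shift [ 0.01  0.07 -0.07] turn [-0.02  0.04  0.04] tcp [ 0.3829 -0.2418  0.4794]
```

View pics/w5.png

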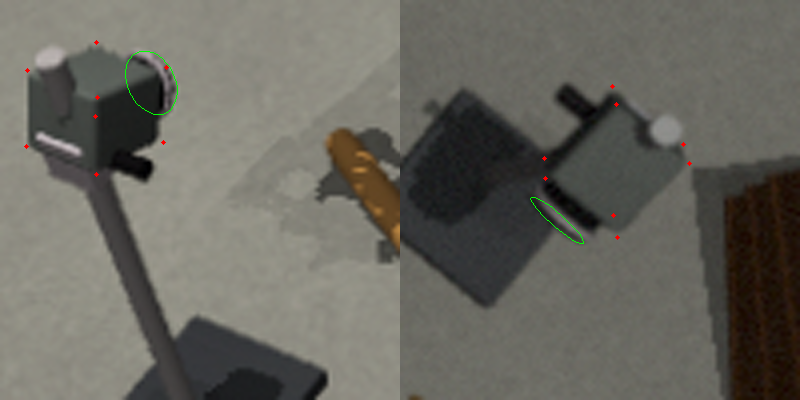

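View pics/w5w.png

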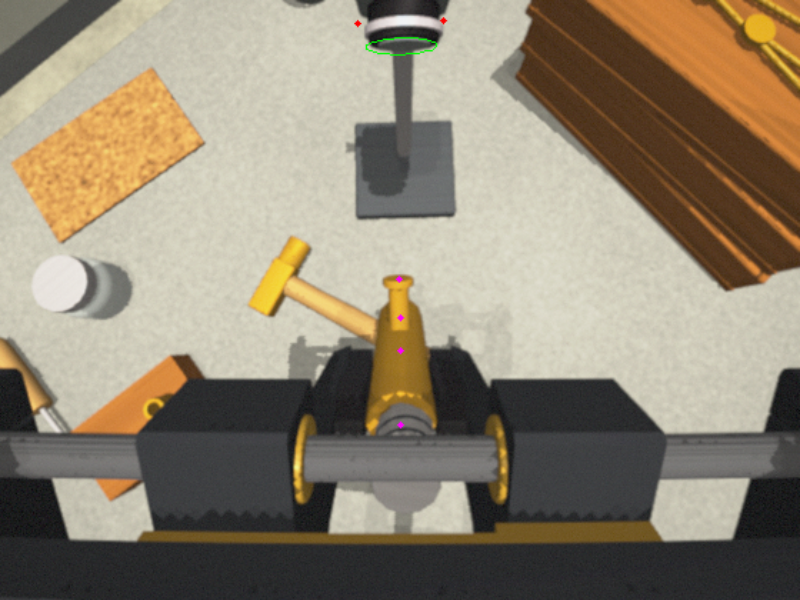

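The overlays agree with the images: the wrist view has the barrel front at (403,47) on the predicted ring, and the lip at (399,280) on the predicted tip (399,279). The box corners in the scene view match to about 1 px. I'll refine the heading and lateral position from the wrist image.

```bash
python3 - <<'E'
from h import *
import pickle
d,st=pickle.load(open("w5.pkl","rb")); c=d["wrist"]
g=cv2.cvtColor(c["color"],cv2.COLOR_RGB2GRAY)
p=np.array([(355,123),(452,121),(455,214),(357,216)],np.float32)*.7
p=cv2.cornerSubPix(g,p.reshape(-1,1,2),(4,4),(-1,-1),(3,50,.01)).reshape(-1,2)
X=plane(c,p,.014)[:,:2]; print(p.tolist(),X.round(4).tolist())
for a,b,o in((0,3,0),(1,2,0),(0,1,90),(3,2,90)):
    v=X[a]-X[b]; print(np.linalg.norm(v).round(4),np.degrees(np.arctan2(v[1],v[0]))+o)
az=-40.5;e=np.array([np.cos(np.radians(az)),np.sin(np.radians(az))]); print("origin from plate",X.mean(0)-.03*e)
for r in(8,12,16,24,28,30,32,34,36): 
    row=g[r].astype(int); print(r,[int(x) for x in np.where(abs(np.diff(row[245:320]))>25)[0]+245])
h=cv2.cvtColor(c["color"],cv2.COLOR_RGB2HSV); m=(h[...,0]>14)&(h[...,0]<35)&(h[...,1]>120)
for r in range(190,236,4):
    x=np.where(m[r,262:300])[0]+262; print(r,x.min() if len(x) else None,x.max() if len(x) else None,end="; ")
Rc=Ro.from_euler("ZY",[-40.5,-24],degrees=True)
o=np.array([.5685,-.4015,.2733]); print("\nlens",proj(c,[o+Rc.apply([-.009,0,0]),o+Rc.apply([-.009,.019,0]),o+Rc.apply([-.009,-.019,0])]))
E
```

```text
[[248.29505920410156, 86.1855239868164], [315.5470886230469, 84.26224517822266], [317.41094970703125, 150.85482788085938], [249.36325073242188, 152.8030242919922]] [[0.6655, -0.4154], [0.5953, -0.4979], [0.5121, -0.425], [0.5809, -0.3439]]
0.1108 -40.155903455970005
0.1106 -41.20726111492786
0.1084 139.58329766173455
0.1064 139.6775686393702
origin from plate [ 0.56562436 -0.40107663]
8 [250, 251, 310, 311]
12 [256, 257, 268, 301, 306, 307, 308]
16 [256]
24 [254, 255, 306, 307, 308, 309]
28 [256, 257, 258, 305, 306, 307]
30 [257, 258, 259, 263, 264, 301, 304, 305, 306]
32 [258, 259, 260, 301, 302]
34 []
36 [273, 274, 288, 289]
190 None None; 194 270 287; 198 269 288; 202 272 285; 206 272 285; 210 273 286; 214 270 291; 218 267 292; 222 266 293; 226 262 294; 230 262 295; 234 262 295; 
lens [[280.43043652  32.30744412]
 [255.68846938  33.04618963]
 [305.2021424   31.63437703]]
```

```bash
python3 - <<'E'
from h import *
fin(-40.5,24,(.4923,-.3368,.2290),0,off=1.2)
E
```

```text
shift [0.04 0.12 3.34] turn [-0.02  0.04 -0.05] tcp [ 0.4141 -0.2701  0.3861]
```

```bash
python3 -m pendant '0 .05 .5 0 0 0 10;0 .1 1 0 0 0 10;.04 .12 1.5 0 .04 0 10;.04 .12 2 0 .04 -.05 10;.04 .12 2.5 0 .04 -.05 10;.04 .12 2.9 0 .04 -.05 10;.04 .12 3.2 0 .04 -.05 10;.04 .12 3.34 0 .04 -.05 10'
python3 -m pendant '0 0 0 0 0 0 10;0 0 0 0 0 0 10;0 0 0 0 0 0 10;0 0 0 0 0 0 10;0 0 0 0 0 0 10;0 0 0 0 0 0 10;0 0 0 0 0 0 10;0 0 0 0 0 0 10'
python3 - <<'E'
from h import *
import pickle
fin(-40.5,24,(.4923,-.3368,.2290),0,off=1.2)
d={n:read_camera(n) for n in("scene","top","wrist")}; st=get_state(); pickle.dump((d,st),open("w6.pkl","wb"))
Rc=Ro.from_euler("ZY",[-40.5,-24],degrees=True); F=np.array([.4923,-.3368,.2290])
pts=F+Rc.apply([(0,0,0),(-.03,0,0),(-.03,0,-.038),(-.03,0,.052),(0.1,0,0)])
out=[]
for n in("scene","top"):
    u0,v0=proj(d[n],[F])[0].astype(int)+([-10,0]); x0,y0,k=u0-40,v0-40,5
    im=cv2.resize(d[n]["color"][y0:y0+80,x0:x0+80,::-1],None,fx=k,fy=k,interpolation=cv2.INTER_CUBIC)
    q=((proj(d[n],pts)-(x0,y0)+.5)*k-.5).round().astype(int); [cv2.circle(im,tuple(map(int,p)),2,(255,0,255),-1) for p in q]; print(n,x0,y0,q.tolist()); out.append(im)
cv2.imwrite("pics/w6.png",np.hstack(out))
E
```

```text
t: 14.75
position: [0.4141, -0.2702, 0.3848]
eef_rot: [-179.3, -23.9, -41.8]
wrist_force: [-0.0, 1.1, -2.4]
gripper_width: 0.0198
grip_force: 29.9
t: 15.42
position: [0.414, -0.2701, 0.3864]
eef_rot: [-179.3, -24.0, -41.8]
wrist_force: [0.0, 0.4, -2.3]
gripper_width: 0.0197
grip_force: 29.9
shift [-0.   -0.    0.01] turn [-0.02 -0.01  0.  ] tcp [ 0.4141 -0.2701  0.3861]
scene 94 153 [[254, 204], [291, 187], [287, 257], [298, 90], [119, 263]]
top 348 205 [[256, 206], [212, 250], [216, 224], [207, 290], [406, 51]]
```

View pics/w6.png

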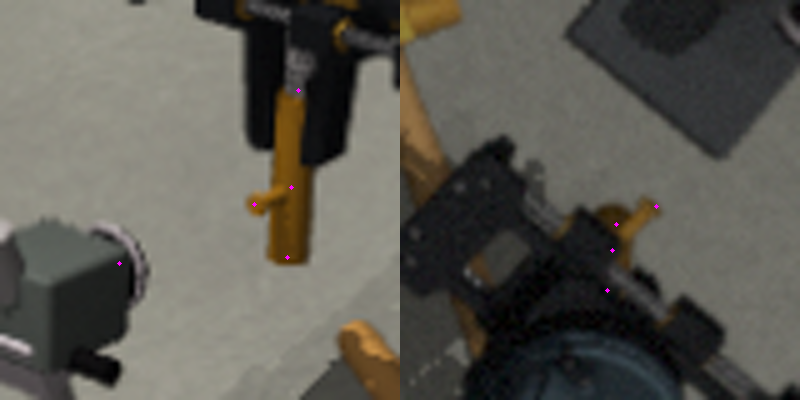

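The spout tip, root and foot lie on their predicted points in both views (scene tip (254,204), top tip (256,206) in crop). The arm is still and holding.

```bash
python3 -c "
from workcell import job_done; print(job_done())"
```

```text
the job is handed in; nothing more can be done
None
```

The gauge is pushed fully home in the tall tube, and the gripper is holding the tube still with its spout tip at my measured camera focus point, pointing into the lens. I handed the job in at about 15.5 s; the hand-in call gave no verdict.

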